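# Seat the enlarger's negative carrier and prove the catch with a tug

## Task

Pick the broken bit of cork off the enlarger's negative carrier and drop it in the waste bin, then push the carrier in by its grip until it is fully home and its spring catch has clicked. Prove that the catch holds: by the grip, pull straight back out with a steady 10 N or so for a good second (if it slips off the catch, push it home and try again), then let go and leave it fully home. Leave everything else where it stands.

Things in the scene. Friction and masses are not known exactly. Their poses are not given: they have to be found in the camera images.
- enlarger: photographic enlarger, fixed to the counter. Origin: on the counter (z = 0) straight under the optical axis; own +x points from its front to the column at the back, z up. Baseboard 400 x 320 x 22 mm, own x -150 to 250 mm; column 36 mm square at own x = 190 mm, 670 mm high. Head run down low: lens and bellows under the stage, condenser housing and lamphouse above it
- stage_front (a point): middle of the front edge of the stage's floor, 134 mm wide: own x = -60 mm, z = 197 mm. The carrier slides in on this floor; over it the round condenser housing, radius 62 mm about the optical axis, z = 207 to 259 mm
- lamp_front (a point): foremost point of the lamphouse: a drum of radius 80 mm about the optical axis, z = 277 to 445 mm, flaring out from the condenser housing below. It overhangs carrier and cork, so an upright gripper has no room there: the tool must lean back from it, about 40 degrees off vertical, fingers pointing down and in towards the head and closing across the slide
- carrier: negative carrier: grey steel plates 128 mm long, 90 wide, 6 thick, top at z = 203 mm; slides along the enlarger's own x (in: +x), at first 50 to 66 mm out, at most 75. Axes as the enlarger's; origin: underside, on the optical axis when home; plate front edge at own x -68 mm. Friction 1.5 N; in the last 20 mm a tooth on its +y edge passes the catch (about 8 N), then a hard stop: home
- carrier_grip (a point): middle of the carrier's black bakelite grip, a bar 34 mm long (along the slide), 16 mm wide, 12 mm high, in front of the plate's front edge; nothing beneath it down to the baseboard 172 mm lower
- grip_home (a point): fixed point on the enlarger where carrier_grip is when the carrier is fully home (own x = -93 mm, z = 200 mm)
- catch: chrome leaf-spring catch on the +y side of the stage, 40 mm in front of the optical axis; origin: axis of its 8 mm round nose, at stage floor height. Once the carrier is home the nose stands behind its tooth, with about 0.5 mm of play; a pull of some 20 N drags the carrier off it, a jerk even sooner. The pull is felt at this nose
- cork: broken bit of bottle cork, about 22 x 19 mm seen from above, 17 mm high, 12 g, loose on top of the carrier's plate in front of the condenser housing, partly under the overhang of the lamphouse; origin: centre of the underside of its round part
- bin: round steel waste bin, fixed, 140 mm across the rim, 112 mm across the foot, 105 mm high, open at the top; origin: centre of its underside
- bin_in (a point): centre of the bin's inner floor, 4 mm up
- spare_carrier: bystander, spare negative carrier lying open on the counter, two grey steel plates 128 x 90 x 3 mm, the second standing up at 110 degrees from the first, black grip at one end; origin: underside, middle of the flat plate; loose
- lens_cap: bystander, chrome lens cap, disc 48 mm across, 13 mm high, loose on the enlarger's baseboard; origin: centre of its underside
- lens_hood: bystander, small brass lens hood, flared ring 54 mm across, 30 mm high, loose on the baseboard; origin: centre of its underside
- thermo_holder: bystander, white ceramic thermometer holder, foot 64 mm across, with glass thermometer 151 mm high in all, loose; origin: centre of its underside
- focuser: bystander, grain focuser (black foot 85 x 60 mm, slanting eyepiece tube, about 95 mm high), loose; origin: centre of its underside
- film_can: bystander, aluminium film can, 35 mm across, 57 mm high, loose; origin: centre of its underside
- brush: bystander, dusting brush lying on the counter, loose
- switch_box: bystander, black bakelite push-button switch box 85 x 115 mm, 62 mm high, fixed; origin: centre of its underside
There are look-alikes about, which are no part of the job. Leave any blue or green look-alike of the bin alone.

How it is judged:
By the outcome, as a careful person would: the job done as asked, in the order asked, and still so for the second after the job is handed in, with the robot touching nothing.
It also fails if it takes over 64 s, if anything falls off the work surface, if the arm or the gripper's body presses on something with over 40 N, if the wrist force passes 120 N, or if a joint passes its speed limit or range.

## Robot

A 6-joint arm with a two-finger parallel gripper is mounted at the origin on the work surface. World frame = base frame: x ahead of the robot, y to its left, z up, the work surface at z = 0. Lengths are in m, angles in rad, forces in N, time in s.
With the tool pointing down it reaches from about 0.3 to 0.875 m from the base axis. Payload 6.4 kg.
Tool frame: the origin (TCP) lies at the very end of the fingers, on their centre line; the grasp point (between the pads) lies 19 mm behind it; z points along the fingers, y is the line along which they close (so a half turn about z gives the same grasp; the last joint's range is limited). The gripper opens to 85 mm and grips with 20 to 120 N. Pads are 22 mm wide; open, the fingers measure 114 mm over their backs; the gripper's body (76 mm by 85 mm) begins 54 mm behind the grasp point. The pads swing forward as they close: fully open they stand 13 mm farther back than shut.
Start: joints at [0.939, 0.181, 1.607, -0, 1.354, -0.206], TCP at [0.237, 0.524, 0.199] pointing down, gripper open.
Joint ranges: [-2.99, 2.99], [-0.89, 2.07], [0.3, 2.58], [-1.14, 4.28], [0, 2.63], [-3.12, 3.12]. Speed limits (rad/s): [2.57, 2.57, 3.01, 3.14, 3.14, 3.14].

## Interface

Orientations are given as a unit quaternion [w, x, y, z].
In Python, from bench import * gives the robot as it stands. The module is installed in compiled form; this text tells all that it offers.
- The arm moves only by the tool arm_command, never from a script. Its arguments are lists of equal length, an entry for each row: "dp": the shift along the tool's x, y, z in units of 0.25 m (1.0 is 0.25 m), a list of three; "turn": the turn, a rotation vector about the tool's x, y, z in units of 30 degrees (1.0 is 30 degrees), a list of three; "jaw": the opening, from 0 (shut) to 1 (fully open). A call has 1 to 5 rows; each row is the pose to reach, as a shift and turn from the pose commanded when the call began, along the tool's axes at that moment; what a row does not reach only later rows make up. A row lasts 1/8 s, in which the tool goes at most 62.5 mm and 10.7 degrees, less where a joint would pass 70% of its speed; a pose out of reach is approached as far as the arm can. A call with a number of a shift or a turn outside -1 to 1 is refused whole. A call with a gripper value outside its range is refused whole. The fingers move at their own pace and stop on an object; the grip force is fixed at half the most. Time passes only in rows, so rows that repeat a pose let the fingers close. It gives the time, the measured TCP pose, the force, the opening and the grip force at its end, in the units of the state.
- get_obs(): the state, without advancing time (a new reading comes with each control period).
- camera(name): name is "scene" or "side" or "wrist"; returns the picture (400x640x3 uint8, blue, green, red); there is no depth.
- get_calibration(name): a dict with "camera_matrix" (3x3 intrinsics, pixels), "R" (3x3) and "t" (3): a world point X has camera coordinates R X + t; the wrist camera has in their place "mount" (4x4, takes a point from camera to tool coordinates, whose origin is the TCP and whose axes are the flange's). Camera axes: x right, y down, z forward; pixel columns grow to the right and rows downward; lengths in m; the calibration is good to about 2 mm. A picture is of the moment at which its call begins: read the wrist's pose just before it. get_calibration takes no time and is no camera call.
- hand_in(): hands the job in; it is judged then, once.
The state is a dict: "time_s": time; "q": joint angles; "dq": joint speeds; "joint_efforts": joint torques, N m; "eef_pos": TCP position; "eef_rot": TCP orientation; "wrist_force": force on the tool from outside, world axes, zero at the start; "torque": the same for the moment, N m; "opening": opening from 0.0 (shut) to 1.0 (fully open); "grasp_force": force on a finger pad.
Only numpy, scipy, OpenCV 4.12 (cv2) and the standard library are available. Lean on these libraries where they do the work, as an engineer would, in place of code of your own. Each camera call takes 0.05 s, during which the arm holds its last target. There are 200 camera calls.

## Working session

There is one attempt and no reset: what is moved stays moved. The work goes in short steps, Python scripts to look and compute and a tool call to move; the robot and the scene stay as the last step left them, time stands still between calls to the robot, and variables do not carry over. Pictures are saved under pics/ and viewed, at most 10 in all, crops included, and the job is handed in when it is done.

Besides the shell and the picture viewer there is one more tool, called after "Call:" by a JSON object that holds its "name" and its "arguments", one argument or row to a line. arm_command: Moves the arm, as the interface text tells. Its arguments: {"type":"object","properties":{"dp":{"type":"array"},"turn":{"type":"array"},"jaw":{"type":"array"}},"required":["dp","turn","jaw"]}

```bash
mkdir -p pics; cat > h.py <<'E'
from bench import *
import numpy as np, cv2
from scipy.spatial.transform import Rotation as Ro
def rot(q): return Ro.from_quat([q[1],q[2],q[3],q[0]])
def cam(n):
    o=get_obs(); im=camera(n); c=get_calibration(n); K=np.array(c["camera_matrix"])
    if n=="wrist":
        M=np.array(c["mount"]); T=np.eye(4); T[:3,:3]=rot(o["eef_rot"]).as_matrix(); T[:3,3]=o["eef_pos"]
        W=T@M; R=W[:3,:3].T; t=-R@W[:3,3]
    else: R=np.array(c["R"]); t=np.array(c["t"])
    return im,K,R,t
def ray(K,R,t,uv):
    d=R.T@np.linalg.inv(K)@np.array([uv[0],uv[1],1.]); return -R.T@t,d
def onz(K,R,t,uv,z):
    o,d=ray(K,R,t,uv); return o+d*(z-o[2])/d[2]
def proj(K,R,t,X):
    p=K@(R@np.array(X)+t); return p[:2]/p[2]
E
python3 - <<'E'
from h import *
print({k:np.round(v,3) for k,v in get_obs().items()})
for n in("scene","side","wrist"):
    im,K,R,t=cam(n); cv2.imwrite(f"pics/{n}0.png",im); print(n,K[0,0],-R.T@t,R[2])
    np.savez(f"{n}0.npz",K=K,R=R,t=t)
E
```

```text
{'time_s': np.float64(0.0), 'q': array([ 0.939,  0.182,  1.608,  0.   ,  1.354, -0.206]), 'dq': array([ 0.   ,  0.   ,  0.001, -0.001, -0.001,  0.   ]), 'joint_efforts': array([-0.0000e+00, -4.4487e+01, -3.5133e+01, -0.0000e+00,  9.0000e-03,
       -0.0000e+00]), 'eef_pos': array([0.237, 0.523, 0.198]), 'eef_rot': array([-0.   ,  0.211,  0.977, -0.001]), 'wrist_force': array([ 1.029, -0.061,  0.052]), 'torque': array([0.003, 0.037, 0.008]), 'grasp_force': np.float64(0.0), 'opening': np.float64(0.999)}
scene 378.78238197078065 [ 0.88970939 -0.12118287  1.15999996] [-0.29097524  0.1373409  -0.94682147]
side 386.83348492273774 [0.66714751 0.36639271 1.26102668] [-0.07390037 -0.30117109 -0.95070222]
wrist 317.8191400481556 [0.16084811 0.55813264 0.37261753] [ 0.29517757 -0.13484446 -0.94587905]
```

View pics/scene0.png

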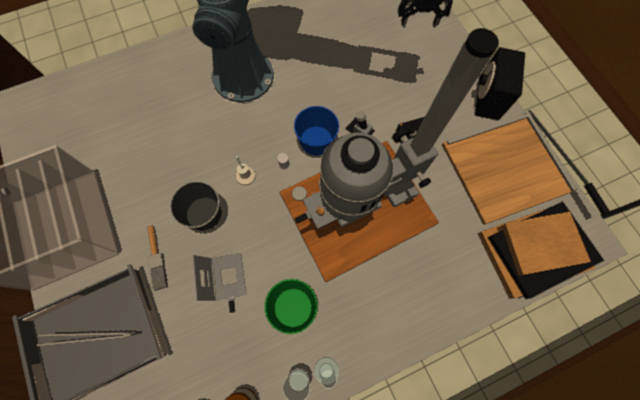

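View pics/side0.png

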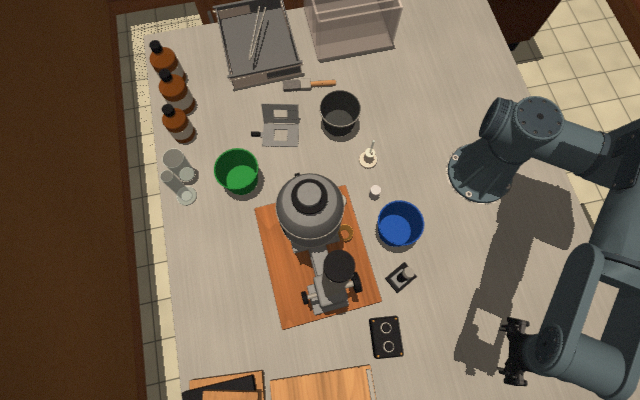

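Scene picture: grey steel bin at (197,207), which matches the description. The blue one at (317,130) and the green one at (292,305) are look-alikes. The carrier grip is at about (302,217) and the cork at about (320,211). Side picture: steel bin (340,113), baseboard corners about (255,208), (347,187), (381,301), (283,328). The grip is hidden by the lamphouse there.

```bash
python3 - <<'E'
from h import *
L={n:np.load(f"{n}0.npz") for n in("scene","side","wrist")}
g=lambda n:(L[n]["K"],L[n]["R"],L[n]["t"])
ims={n:cv2.imread(f"pics/{n}0.png") for n in L}
for n in("scene","side"):
    hsv=cv2.cvtColor(ims[n],cv2.COLOR_BGR2HSV)
    m=cv2.inRange(hsv,(5,110,60),(22,255,255))
    m[:, 445:]=0
    if n=="side": m[:180]=0; m[340:]=0
    m=cv2.morphologyEx(m,cv2.MORPH_OPEN,np.ones((3,3)))
    if n=="scene": m[:150]=0;m[290:]=0;m[:,:270]=0
    pts=cv2.findNonZero(m); r=cv2.minAreaRect(cv2.convexHull(pts))
    hull=cv2.convexHull(pts)
    W=np.array([onz(*g(n),p[0],.022)[:2] for p in hull],np.float32)
    rr=cv2.minAreaRect(W*1000); print(n,rr,cv2.boxPoints(rr).round())
for n,uv in(("scene",(197,205)),("side",(340,108))):
    print("bin rim",onz(*g(n),uv,.105))
for uv in((302,217),(320,211)): print(onz(*g("scene"),uv,.2 if uv[0]<310 else .212))
c=ims["scene"][150:270,260:420]; cv2.imwrite("pics/crop1.png",cv2.resize(c,None,fx=5,fy=5,interpolation=cv2.INTER_CUBIC))
E
```

```text
scene ((622.8993530273438, 152.16802978515625), (320.0191955566406, 399.5067443847656), 2.4351437091827393) [[455. 345.]
 [472. -54.]
 [791. -41.]
 [774. 359.]]
side ((1047.93408203125, 62.494720458984375), (509.7907409667969, 1274.802001953125), 77.26266479492188) [[ 370.  -46.]
 [1613. -327.]
 [1726.  171.]
 [ 482.  452.]]
bin rim [ 0.44291838 -0.29288752  0.105     ]
bin rim [ 0.43387261 -0.29599818  0.105     ]
[ 0.62923935 -0.03730281  0.2       ]
[0.63716708 0.01100289 0.212     ]
```

View pics/crop1.png

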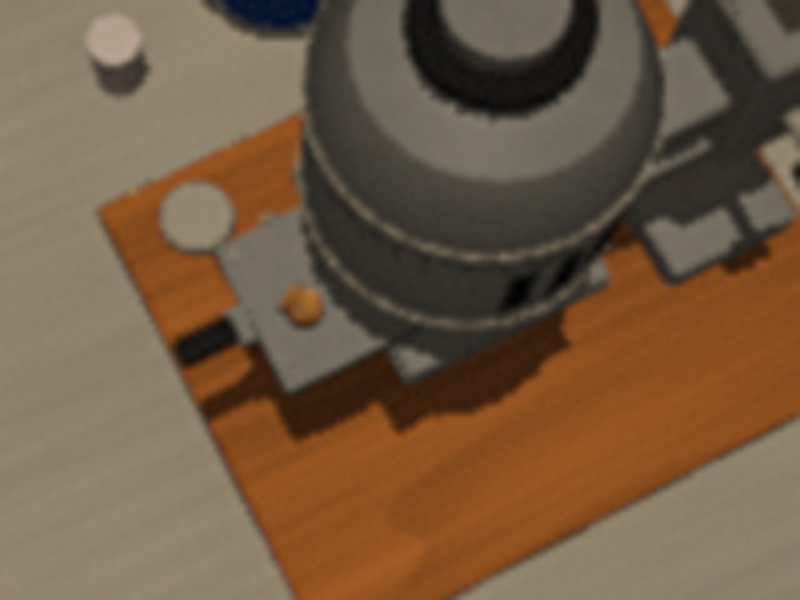

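Enlarged crop: the black grip is at crop (207,341), which is scene (301,218). The cork on the plate is at crop (302,305), scene (320,211). The lens cap and film can are to the left. The baseboard fit is 320 x 399.5 mm, so the enlarger axis is at about (0.625, 0.102) with own x at 92.4°. Next I write the motion helper.

```bash
cat >> h.py <<'E'
O=np.array([.6251,.1024,0]); A=np.radians(92.44)
Rz=Ro.from_euler('z',A)
def own(X): return Rz.inv().apply(np.array(X)-O)
def wld(x): return Rz.apply(np.array(x))+O
def tool(lean):  # fingers down & towards +own x; tool y = -own y
    s,c=np.sin(np.radians(lean)),np.cos(np.radians(lean))
    return Rz*Ro.from_matrix(np.array([[c,0,s],[0,-1,0],[s,0,-c]]))
def go(p,Rt):
    o=get_obs(); R0=rot(o["eef_rot"]); d=R0.inv().apply(np.array(p)-o["eef_pos"])/.25
    r=np.degrees((R0.inv()*Rt).as_rotvec())/30
    print("dp",d.round(3),"turn",r.round(3),"| own",(own(o["eef_pos"])*1000).round(1),"F own",Rz.inv().apply(o["wrist_force"]).round(1),"t",round(float(o["time_s"]),2),"open",round(float(o["opening"]),3),"gf",round(float(o["grasp_force"]),1),"q",np.round(o["q"],2))
E
python3 - <<'E'
from h import *
L=np.load("scene0.npz");g=(L["K"],L["R"],L["t"])
for uv,z in(((301.4,218.2),.206),((320.4,211),.2115)): print(own(onz(*g,uv,z)))
go([.40,.25,.40],Ro.from_quat([0.211,.977,0,0])*Ro.from_euler('z',30,degrees=True))
go(wld([-.161,-.008,.31]),tool(40)); print(wld([-.161,-.008,.31]))
E
```

```text
[-0.14318689 -0.00199411  0.206     ]
[-0.09082129 -0.00850942  0.2115    ]
dp [-1.044 -0.728 -0.806] turn [-0.003  0.     0.999] | own [437.  369.6 198.3] F own [ 0.6 -0.2 -0. ] t 0.15 open 0.998 gf 0.0 q [ 0.94  0.18  1.61  0.    1.35 -0.21]
dp [-2.428 -1.453 -0.446] turn [-0.736  1.194  2.015] | own [437.  369.6 198.3] F own [ 0.6 -0.2 -0. ] t 0.15 open 0.998 gf 0.0 q [ 0.94  0.18  1.61  0.    1.35 -0.21]
[ 0.63994703 -0.05811344  0.31      ]
```

Call:
{"name": "arm_command", "arguments": {
  "dp": [
    [-0.2,-0.14,-0.2],
    [-0.4,-0.28,-0.4],
    [-0.6,-0.42,-0.6],
    [-0.8,-0.56,-0.75],
    [-0.98,-0.7,-0.8]
  ],
  "turn": [
    [0,0,0.2],
    [0,0,0.4],
    [0,0,0.6],
    [0,0,0.8],
    [0,0,1.0]
  ],
  "jaw": [1,1,1,1,1]
}}

```text
time_s: 0.78
eef_pos: [0.366, 0.3034, 0.3801]
eef_rot: [0.001, 0.458, 0.889, 0.001]
wrist_force: [1.8, 0.5, -0.9]
opening: 1.0
grasp_force: 0.0
```

```bash
python3 - <<'E'
from h import *
print(get_obs()["eef_pos"])
go([.36,-.05,.42],tool(20))
go([.5,-.15,.40],tool(40))
E
```

```text
[0.36599273 0.30337137 0.38011716]
dp [-1.137 -0.839 -0.161] turn [-0.188  0.648  1.09 ] | own [211.8 250.3 380.1] F own [ 0.4 -1.8 -0.9] t 0.78 open 1.0 gf 0.0 q [ 0.44 -0.14  1.58  0.    1.7  -0.18]
dp [-1.788 -0.615 -0.08 ] turn [-0.38   1.295  1.056] | own [211.8 250.3 380.1] F own [ 0.4 -1.8 -0.9] t 0.78 open 1.0 gf 0.0 q [ 0.44 -0.14  1.58  0.    1.7  -0.18]
```

Call:
{"name": "arm_command", "arguments": {
  "dp": [
    [-0.2,-0.16,-0.03],
    [-0.4,-0.32,-0.06],
    [-0.6,-0.48,-0.1],
    [-0.8,-0.64,-0.13],
    [-1.0,-0.8,-0.16]
  ],
  "turn": [
    [-0.04,0.13,0.2],
    [-0.08,0.26,0.4],
    [-0.12,0.39,0.6],
    [-0.16,0.52,0.8],
    [-0.19,0.65,1.0]
  ],
  "jaw": [1,1,1,1,1]
}}

```text
time_s: 1.4
eef_pos: [0.3487, 0.0013, 0.4167]
eef_rot: [-0.126, 0.664, 0.727, 0.121]
wrist_force: [2.2, -0.1, -0.3]
opening: 1.002
grasp_force: 0.0
```

```bash
python3 - <<'E'
from h import *
print(get_obs()["eef_pos"])
go([.5,-.16,.40],tool(40))
go(wld([-.161,-.008,.31]),tool(40))
E
```

```text
[0.34873791 0.00133516 0.41673036]
dp [-0.678  0.545 -0.173] turn [-0.029  0.661  0.083] | own [-89.2 280.4 416.7] F own [-0.2 -2.2 -0.3] t 1.4 open 1.002 gf 0.0 q [-0.64 -0.38  1.74  0.29  2.   -0.64]
dp [-0.469  1.136  0.293] turn [-0.029  0.661  0.083] | own [-89.2 280.4 416.7] F own [-0.2 -2.2 -0.3] t 1.4 open 1.002 gf 0.0 q [-0.64 -0.38  1.74  0.29  2.   -0.64]
```

Call:
{"name": "arm_command", "arguments": {
  "dp": [
    [-0.15,0.11,-0.04],
    [-0.3,0.22,-0.08],
    [-0.45,0.33,-0.12],
    [-0.6,0.44,-0.15],
    [-0.7,0.55,-0.17]
  ],
  "turn": [
    [0,0.13,0.02],
    [-0.01,0.26,0.04],
    [-0.02,0.39,0.06],
    [-0.03,0.53,0.07],
    [-0.03,0.66,0.08]
  ],
  "jaw": [0.9,0.8,0.7,0.6,0.6]
}}

```text
time_s: 2.02
eef_pos: [0.5034, -0.1648, 0.396]
eef_rot: [-0.248, 0.649, 0.679, 0.236]
wrist_force: [0.0, 0.2, 0.2]
opening: 0.602
grasp_force: 0.0
```

```bash
python3 - <<'E'
from h import *
go(wld([-.170,-.008,.31]),tool(40))
E
```

```text
dp [0.059 0.565 0.498] turn [-0.005 -0.002  0.002] | own [-261.7  133.   396. ] F own [ 0.2 -0.   0.2] t 2.02 open 0.602 gf 0.0 q [-0.83  0.27  1.27  0.5   2.12 -0.73]
```

Call:
{"name": "arm_command", "arguments": {
  "dp": [
    [0.01,0.15,0.1],
    [0.02,0.3,0.2],
    [0.04,0.42,0.32],
    [0.06,0.52,0.43],
    [0.06,0.565,0.5]
  ],
  "turn": [
    [0,0,0],
    [0,0,0],
    [0,0,0],
    [0,0,0],
    [0,0,0]
  ],
  "jaw": [0.6,0.6,0.6,0.6,0.6]
}}

```text
time_s: 2.65
eef_pos: [0.6398, -0.0632, 0.3091]
eef_rot: [-0.248, 0.648, 0.68, 0.235]
wrist_force: [-0.6, -0.7, 0.2]
opening: 0.596
grasp_force: 0.0
```

```bash
python3 - <<'E'
from h import *
im,K,R,t=cam("wrist"); cv2.imwrite("pics/w1.png",im); np.savez("w1.npz",K=K,R=R,t=t)
go(wld([-.170,-.008,.31]),tool(40)); print(own(-R.T@t))
for x in([-.091,-.0085,.203],[-.143,-.002,.206],[-.06,.067,.197],[-.06,-.067,.197],[-.15,.16,.022]): print(proj(K,R,t,wld(x)))
E
```

```text
dp [-0.009  0.001 -0.021] turn [-0.013 -0.001  0.006] | own [-164.9   -7.6  307.5] F own [ 0.3  1.1 -1.1] t 2.7 open 0.6 gf 0.0 q [-0.58  0.47  1.19  0.58  1.89 -0.56]
[-0.21405597 -0.00796276  0.49642493]
[320.21778521 191.7324892 ]
[313.00401633 241.85576698]
[248.71405156 166.40115873]
[375.91069964 167.07916298]
[204.75370285 275.89016865]
```

View pics/w1.png

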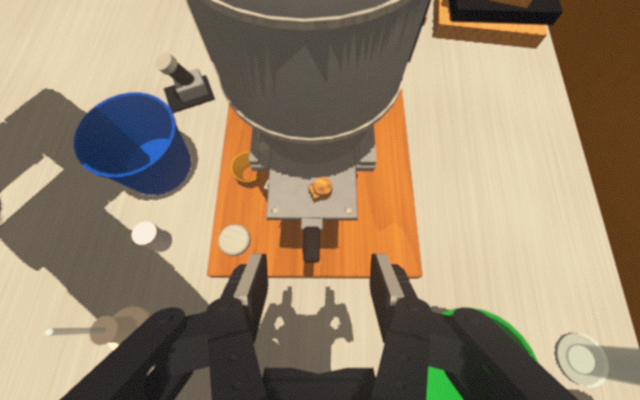

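Wrist view: cork on the plate at (320,187), grip at about (312,240), stage front corners at (250,167) and (375,168). These agree with my projections to within 1–2 px. Next I refine the cork and grip by mask.

```bash
python3 - <<'E'
from h import *
L=np.load("w1.npz");g=(L["K"],L["R"],L["t"]); im=cv2.imread("pics/w1.png")
hsv=cv2.cvtColor(im,cv2.COLOR_BGR2HSV)
m=np.zeros(im.shape[:2],np.uint8); m[170:212,285:350]=cv2.inRange(hsv,(5,90,60),(25,255,255))[170:212,285:350]
c=max(cv2.findContours(m,0,1)[0],key=cv2.contourArea)
P=np.array([own(onz(*g,p[0],.2115))[:2]*1000 for p in c]); print("cork",cv2.boundingRect(c),P.min(0),P.max(0),P.mean(0))
m[:]=0; m[218:265,295:330]=cv2.inRange(hsv,(0,0,0),(180,255,62))[218:265,295:330]
c=max(cv2.findContours(m,0,1)[0],key=cv2.contourArea); print("grip",cv2.boundingRect(c))
P=np.array([own(onz(*g,p[0],.206))[:2]*1000 for p in c]); print(P.min(0),P.max(0))
cv2.imwrite("pics/w1c.png",cv2.resize(im[160:280,240:390],None,fx=5,fy=5,interpolation=2))
go(wld([-.083-.045*.643,-.0085,.215+.045*.766]),tool(40)); 
E
```

```text
cork (308, 176, 25, 26) [-104.25237015  -19.99369434] [-77.64191835   3.51995437] [-91.03850652  -8.48746147]
grip (312, 260, 2, 2)
[-160.85704504   -2.21362269] [-159.93781917   -1.29947936]
dp [0.013 0.006 0.314] turn [-0.013 -0.001  0.006] | own [-164.9   -7.6  307.5] F own [ 0.3  1.1 -1.1] t 2.7 open 0.6 gf 0.0 q [-0.58  0.47  1.19  0.58  1.89 -0.56]
```

View pics/w1c.png

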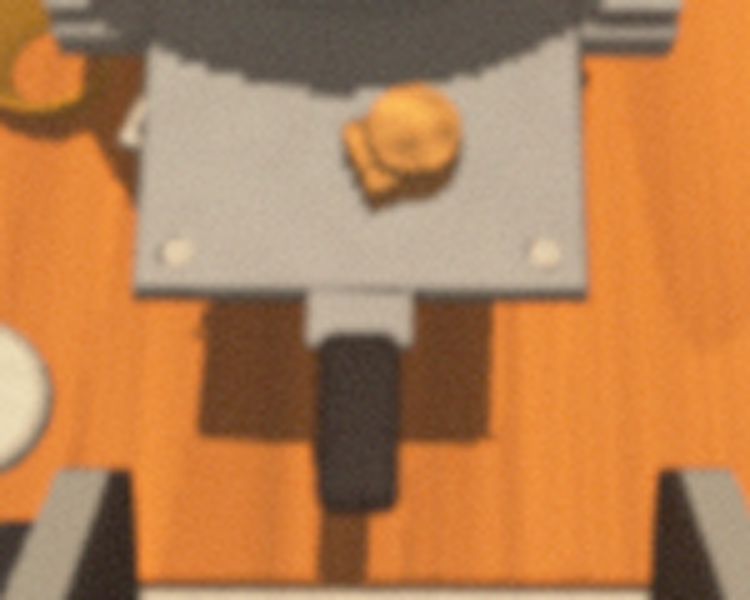

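Crop: the round cork disc is centred at crop (415,128), px (323,185.6), and a chip sticks out to the left. The grip bar spans crop (318–398, 335–510), with its centre line at px 311.6.

```bash
python3 - <<'E'
from h import *
L=np.load("w1.npz");g=(L["K"],L["R"],L["t"])
f=lambda u,v,z:(own(onz(*g,(240+u/5,160+v/5),z))*1000).round(1)
print("disc",f(415,128,.22),f(462,128,.212),f(345,128,.208))
print("grip back",f(358,335,.206),"plate front",f(358,290,.203),"front",f(358,510,.20),f(318,420,.206),f(398,420,.206))
E
```

```text
disc [-91.8 -11.1 220. ] [-88.2 -20.4 212. ] [-86.6   2.7 208. ]
grip back [-128.6   -0.5  206. ] plate front [-118.7   -0.3  203. ] front [-160.7   -0.8  200. ] [-145.1    6.7  206. ] [-145.    -8.2  206. ]
```

Call:
{"name": "arm_command", "arguments": {
  "dp": [
    [0.0,0.0,0.1],
    [0.01,0.0,0.2],
    [0.01,0.01,0.28],
    [0.01,0.01,0.35],
    [0.01,0.01,0.38]
  ],
  "turn": [
    [0,0,0],
    [0,0,0],
    [0,0,0],
    [0,0,0],
    [0,0,0]
  ],
  "jaw": [0.6,0.6,0.6,0.6,0.6]
}}

```text
time_s: 3.32
eef_pos: [0.6385, -0.0013, 0.2386]
eef_rot: [-0.247, 0.649, 0.68, 0.235]
wrist_force: [-0.2, -0.7, -0.3]
opening: 0.601
grasp_force: 0.0
```

```bash
python3 - <<'E'
from h import *
go(wld([-.083,-.009,.213]),tool(40))
E
```

```text
dp [-0.001  0.001  0.133] turn [-0.008  0.003  0.005] | own [-104.2   -9.   238.6] F own [-0.6  0.3 -0.3] t 3.33 open 0.601 gf 0.0 q [-0.51  0.46  1.33  0.58  1.73 -0.57]
```

Call:
{"name": "arm_command", "arguments": {
  "dp": [
    [0.0,0.0,0.05],
    [0.0,0.0,0.1],
    [0.0,0.0,0.12],
    [0.0,0.0,0.13],
    [0.0,0.0,0.13]
  ],
  "turn": [
    [0,0,0],
    [0,0,0],
    [0,0,0],
    [0,0,0],
    [0,0,0]
  ],
  "jaw": [0.6,0.6,0.6,0.6,0.6]
}}

```text
time_s: 3.95
eef_pos: [0.638, 0.019, 0.2145]
eef_rot: [-0.247, 0.649, 0.68, 0.235]
wrist_force: [0.7, -0.3, -0.3]
opening: 0.595
grasp_force: 0.0
```

```bash
python3 - <<'E'
from h import *
im,K,R,t=cam("wrist")
v=int(proj(K,R,t,wld([-.092,-.009,.21]))[1]); print(proj(K,R,t,wld([-.092,-.009,.21])))
cv2.imwrite("pics/w2.png",cv2.resize(im[v-70:v+50,230:390],None,fx=5,fy=5,interpolation=2))
go(wld([-.083,-.009,.213]),tool(40))
E
```

```text
[318.2193992  253.27145614]
dp [-0.001 -0.002  0.008] turn [-0.006  0.004  0.007] | own [-84.1  -9.4 214.7] F own [-0.7  0.7 -0.3] t 4.0 open 0.596 gf 0.0 q [-0.48  0.47  1.37  0.59  1.68 -0.58]
```

View pics/w2.png

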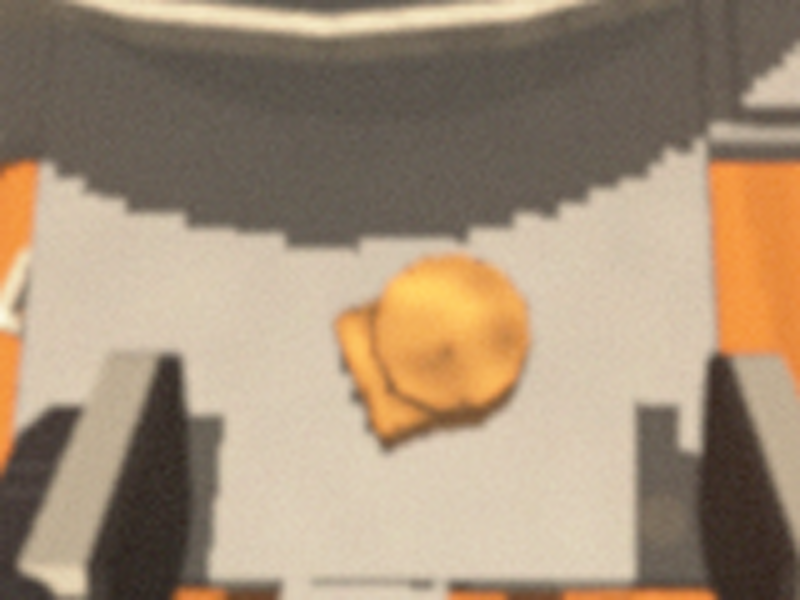

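```bash
python3 - <<'E'
from h import *
im,K,R,t=cam("wrist"); o=get_obs(); T=rot(o["eef_rot"])
c=lambda X:((proj(K,R,t,X)-[230,183])*5).round()
for x in(-11,0,11):
  for z in (0,-8,-13): print(x,z,c(o["eef_pos"]+T.apply(np.array([x,-25.3,z])/1000)),c(o["eef_pos"]+T.apply(np.array([x,25.3,z])/1000)))
for p in([-92,-11,220],[-92,-11,203],[-118.7,-2,203]): print(p,c(wld(np.array(p)/1000)))
E
```

```text
-11 0 [239. 358.] [650. 359.]
-11 -8 [230. 391.] [658. 391.]
-11 -13 [225. 413.] [664. 413.]
0 0 [235. 277.] [654. 277.]
0 -8 [226. 307.] [662. 307.]
0 -13 [221. 327.] [668. 327.]
11 0 [231. 193.] [658. 193.]
11 -8 [222. 220.] [667. 220.]
11 -13 [216. 238.] [673. 238.]
[-92, -11, 220] [458. 333.]
[-92, -11, 203] [456. 362.]
[-118.7, -2, 203] [381. 583.]
```

The fingertips in the picture sit further back than I projected, so I check them from the scene camera.

```bash
python3 - <<'E'
from h import *
im,K,R,t=cam("scene"); o=get_obs(); T=rot(o["eef_rot"])
b=im.copy()
u,v=proj(K,R,t,o["eef_pos"]); print(u,v)
x0,y0=int(u)-60,int(v)-50
c=lambda X:((proj(K,R,t,X)-[x0,y0])*4).round()
for y in(-25,25):
  for z in(0,-20,-45): print(y,z,c(o["eef_pos"]+T.apply(np.array([0,y,z])/1000)))
print("cork",c(wld([-.092,-.011,.22])))
A_=cv2.resize(b[y0:y0+100,x0:x0+100],None,fx=4,fy=4,interpolation=2)
w=camera("wrist"); B_=cv2.resize(w[150:400,195:445],(400,400),interpolation=2)
cv2.imwrite("pics/s3.png",np.hstack([A_,B_]))
E
```

```text
322.8565823504619 209.83184535692243
-25 0 [226. 171.]
-25 -20 [208. 172.]
-25 -45 [186. 174.]
25 0 [261. 236.]
25 -20 [244. 239.]
25 -45 [222. 242.]
cork [234. 208.]
```

View pics/s3.png

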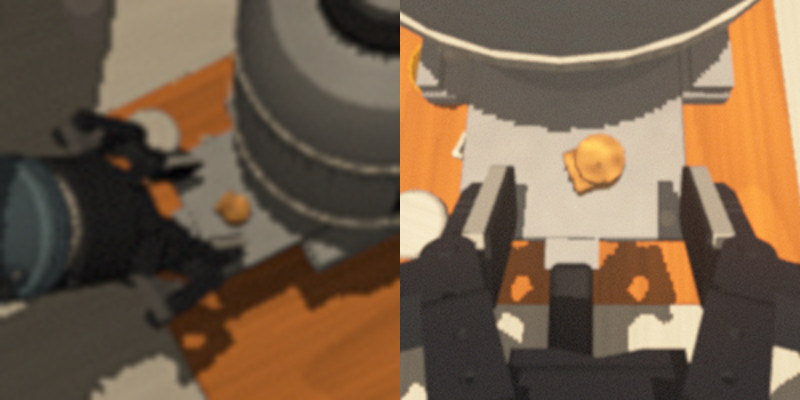

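The scene crop shows the tips at about (203,170) and (240,255), some 20 mm short of the nominal TCP at this opening and above the cork's top. I narrow the jaw, go straight down in small steps, and watch the force.

Call:
{"name": "arm_command", "arguments": {
  "dp": [
    [0,0,0],
    [0,0,0],
    [-0.004,0.0,0.005],
    [-0.008,0.0,0.01],
    [-0.013,0.0,0.015]
  ],
  "turn": [
    [0,0,0],
    [0,0,0],
    [0,0,0],
    [0,0,0],
    [0,0,0]
  ],
  "jaw": [0.45,0.45,0.45,0.45,0.45]
}}

```text
time_s: 4.78
eef_pos: [0.6378, 0.019, 0.2092]
eef_rot: [-0.247, 0.649, 0.68, 0.235]
wrist_force: [-0.4, -0.2, -0.1]
opening: 0.449
grasp_force: 0.0
```

```bash
python3 - <<'E'
from h import *
im,K,R,t=cam("wrist"); o=get_obs(); T=rot(o["eef_rot"])
go(wld([-.083,-.009,.205]),tool(40))
c=lambda X:((proj(K,R,t,X)-[230,183])*5).round()
for z in(0,-10,-20): print(c(o["eef_pos"]+T.apply(np.array([0,-19,z])/1000)))
print("cork",c(wld([-.092,-.011,.22])))
cv2.imwrite("pics/w4.png",cv2.resize(im[183:303,230:390],None,fx=5,fy=5,interpolation=2))
E
```

```text
dp [-0.007 -0.     0.014] turn [-0.007  0.003  0.006] | own [-83.9  -9.1 209. ] F own [0.1 0.9 0.4] t 4.83 open 0.449 gf 0.0 q [-0.48  0.47  1.38  0.59  1.67 -0.58]
[286. 278.]
[278. 315.]
[269. 357.]
cork [460. 324.]
```

View pics/w4.png

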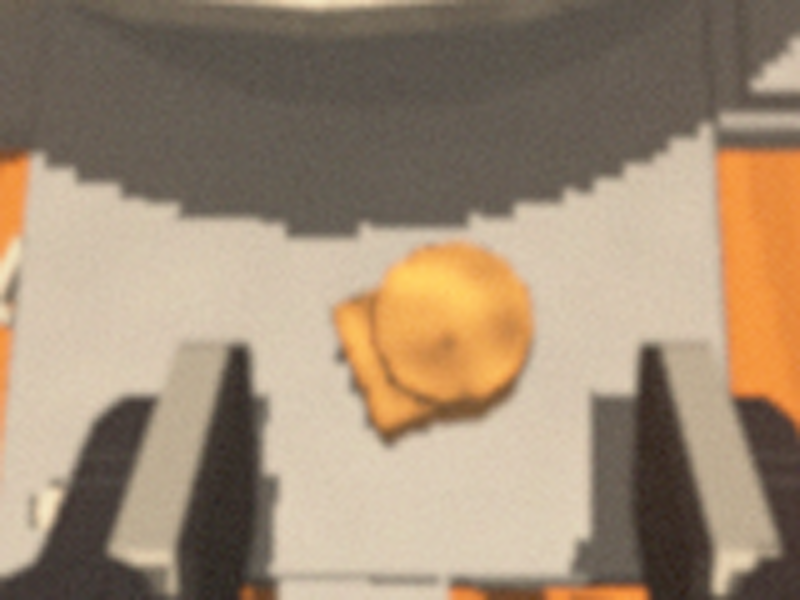

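Call:
{"name": "arm_command", "arguments": {
  "dp": [
    [-0.003,0,0.003],
    [-0.005,0,0.006],
    [-0.008,0.0,0.009],
    [-0.01,0.0,0.012],
    [-0.01,0.0,0.012]
  ],
  "turn": [
    [0,0,0],
    [0,0,0],
    [0,0,0],
    [0,0,0],
    [0,0,0]
  ],
  "jaw": [0.45,0.45,0.45,0.45,0.45]
}}

```text
time_s: 5.45
eef_pos: [0.6378, 0.019, 0.2054]
eef_rot: [-0.247, 0.649, 0.68, 0.235]
wrist_force: [0.4, -0.4, 0.2]
opening: 0.452
grasp_force: 0.0
```

```bash
python3 - <<'E'
from h import *
go(wld([-.083,-.009,.2]),tool(40))
E
```

```text
dp [-0.011 -0.001  0.019] turn [-0.007  0.004  0.006] | own [-83.9  -9.2 205.4] F own [-0.4 -0.4  0.2] t 5.45 open 0.452 gf 0.0 q [-0.48  0.48  1.38  0.59  1.66 -0.59]
```

Call:
{"name": "arm_command", "arguments": {
  "dp": [
    [-0.003,0,0.003],
    [-0.005,0,0.006],
    [-0.008,0.0,0.009],
    [-0.008,0.0,0.009]
  ],
  "turn": [
    [0,0,0],
    [0,0,0],
    [0,0,0],
    [0,0,0]
  ],
  "jaw": [0.45,0.45,0.45,0.45]
}}

```text
time_s: 5.95
eef_pos: [0.6378, 0.0189, 0.2024]
eef_rot: [-0.247, 0.649, 0.68, 0.235]
wrist_force: [-0.7, 0.5, -0.4]
opening: 0.451
grasp_force: 0.0
```

```bash
python3 - <<'E'
from h import *
go(wld([-.083,-.009,.2]),tool(40))
E
```

```text
dp [-0.003 -0.001  0.01 ] turn [-0.007  0.004  0.006] | own [-84.   -9.2 202.4] F own [ 0.5  0.7 -0.4] t 5.95 open 0.451 gf 0.0 q [-0.48  0.48  1.38  0.59  1.66 -0.59]
```

Call:
{"name": "arm_command", "arguments": {
  "dp": [
    [-0.004,0,0.005],
    [-0.008,0,0.009],
    [-0.01,0.0,0.012],
    [-0.01,0.0,0.012]
  ],
  "turn": [
    [0,0,0],
    [0,0,0],
    [0,0,0],
    [0,0,0]
  ],
  "jaw": [0.45,0.45,0.45,0.45]
}}

```text
time_s: 6.45
eef_pos: [0.6378, 0.0189, 0.1985]
eef_rot: [-0.247, 0.649, 0.68, 0.235]
wrist_force: [0.1, -0.2, -0.2]
opening: 0.451
grasp_force: 0.0
```

```bash
python3 - <<'E'
from h import *
im,K,R,t=cam("wrist"); o=get_obs(); T=rot(o["eef_rot"])
go(wld([-.083,-.009,.2]),tool(40))
c=lambda X:((proj(K,R,t,X)-[230,183])*5).round()
print("cork",c(wld([-.092,-.011,.22])),c(wld([-.092,-.011,.203])))
s,Ks,Rs,ts=cam("scene")
A_=cv2.resize(s[175:235,285:345],(400,400),interpolation=2)
B_=cv2.resize(im[183:303,240:360],(400,400),interpolation=2)
cv2.imwrite("pics/w5.png",np.hstack([A_,B_]))
E
```

```text
dp [ 0.007 -0.001 -0.002] turn [-0.006  0.004  0.006] | own [-84.   -9.2 198.6] F own [-0.   0.4  0.3] t 6.5 open 0.452 gf 0.0 q [-0.48  0.48  1.39  0.59  1.65 -0.59]
cork [461. 301.] [459. 335.]
```

View pics/w5.png

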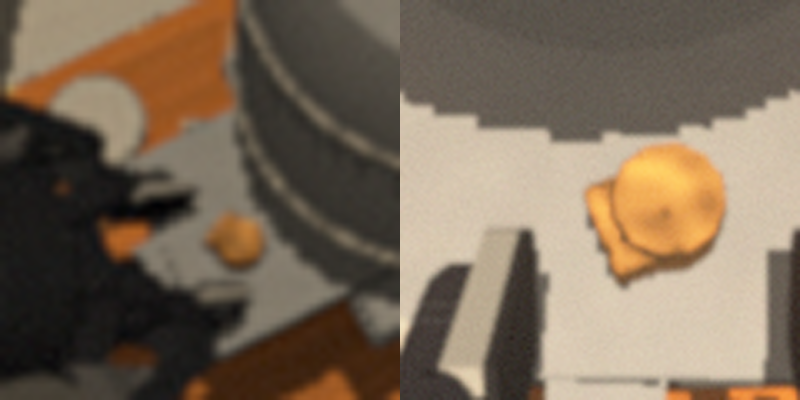

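The tips are beside the cork but still short of it, with no contact yet. I triangulate the near fingertip from both views.

```bash
python3 - <<'E'
from h import *
S=np.load("scene0.npz"); im,K,R,t=cam("wrist"); o=get_obs(); T=rot(o["eef_rot"])
for us,uw in(((313.8,205.2),(280.,252)),((313,203.5),(275.5,252))):
    a,d=ray(S["K"],S["R"],S["t"],us); b,e=ray(K,R,t,uw)
    k=np.linalg.lstsq(np.c_[d,-e],b-a,rcond=None)[0]; p,q=a+d*k[0],b+e*k[1]
    print((own(p)*1000).round(1),(own(q)*1000).round(1),"tool",(T.inv().apply((p+q)/2-o["eef_pos"])*1000).round(1))
E
```

```text
[-101.2    9.1  226.9] [-98.5  10.3 227.6] tool [  6.2 -19.  -32. ]
[-103.1    9.8  241.9] [-101.6   10.5  242.3] tool [ 13.9 -19.5 -45. ]
```

Call:
{"name": "arm_command", "arguments": {
  "dp": [
    [-0.004,0,0.005],
    [-0.008,0,0.009],
    [-0.01,0.0,0.012],
    [-0.01,0.0,0.012]
  ],
  "turn": [
    [0,0,0],
    [0,0,0],
    [0,0,0],
    [0,0,0]
  ],
  "jaw": [0.45,0.45,0.45,0.45]
}}

```text
time_s: 7.1
eef_pos: [0.6378, 0.0189, 0.1946]
eef_rot: [-0.247, 0.649, 0.68, 0.235]
wrist_force: [-0.3, 0.5, 0.1]
opening: 0.45
grasp_force: 0.0
```

```bash
python3 - <<'E'
from h import *
go(wld([-.083,-.009,.2]),tool(40))
E
```

```text
dp [ 0.017 -0.001 -0.014] turn [-0.007  0.003  0.006] | own [-83.9  -9.2 194.6] F own [0.5 0.3 0.1] t 7.1 open 0.45 gf 0.0 q [-0.48  0.49  1.39  0.59  1.65 -0.6 ]
```

Call:
{"name": "arm_command", "arguments": {
  "dp": [
    [-0.004,0,0.005],
    [-0.008,0,0.009],
    [-0.01,0.0,0.012],
    [-0.01,0.0,0.012]
  ],
  "turn": [
    [0,0,0],
    [0,0,0],
    [0,0,0],
    [0,0,0]
  ],
  "jaw": [0.45,0.45,0.45,0.45]
}}

```text
time_s: 7.6
eef_pos: [0.6378, 0.0189, 0.1907]
eef_rot: [-0.247, 0.649, 0.68, 0.235]
wrist_force: [0.1, 0.2, 0.1]
opening: 0.444
grasp_force: 0.0
```

```bash
python3 - <<'E'
from h import *
go(wld([-.083,-.009,.2]),tool(40))
E
```

```text
dp [ 0.027 -0.001 -0.026] turn [-0.007  0.004  0.006] | own [-83.9  -9.2 190.7] F own [ 0.2 -0.1  0.1] t 7.6 open 0.444 gf 0.0 q [-0.48  0.49  1.39  0.59  1.64 -0.6 ]
```

Call:
{"name": "arm_command", "arguments": {
  "dp": [
    [0.005,0,0.01],
    [0.01,0,0.02],
    [0.015,0.0,0.03],
    [0.02,0.0,0.038],
    [0.02,0.0,0.038]
  ],
  "turn": [
    [0,0,0],
    [0,0,0],
    [0,0,0],
    [0,0,0],
    [0,0,0]
  ],
  "jaw": [0.45,0.45,0.45,0.45,0.45]
}}

```text
time_s: 8.22
eef_pos: [0.6373, 0.0291, 0.1867]
eef_rot: [-0.247, 0.649, 0.68, 0.235]
wrist_force: [0.4, -0.2, -0.8]
opening: 0.445
grasp_force: 0.0
```

```bash
python3 - <<'E'
from h import *
im,K,R,t=cam("wrist")
go(wld([-.083,-.009,.2]),tool(40))
c=lambda X:((proj(K,R,t,X)-[230,183])*5).round()
print("cork",c(wld([-.092,-.011,.22])),c(wld([-.092,-.011,.203])))
s=cam("scene")[0]
A_=cv2.resize(s[175:235,285:345],(400,400),interpolation=2)
B_=cv2.resize(im[163:283,240:360],(400,400),interpolation=2)
cv2.imwrite("pics/w6.png",np.hstack([A_,B_]))
E
```

```text
dp [ 0.006 -0.001 -0.064] turn [-0.007  0.004  0.006] | own [-74.   -9.1 186.7] F own [-0.1 -0.8 -0.6] t 8.28 open 0.454 gf 0.0 q [-0.47  0.49  1.4   0.59  1.63 -0.6 ]
cork [463. 375.] [461. 405.]
```

Call:
{"name": "arm_command", "arguments": {
  "dp": [
    [-0.004,0,0.005],
    [-0.008,0,0.009],
    [-0.01,0.0,0.012],
    [-0.01,0.0,0.012]
  ],
  "turn": [
    [0,0,0],
    [0,0,0],
    [0,0,0],
    [0,0,0]
  ],
  "jaw": [0.45,0.45,0.45,0.45]
}}

```text
time_s: 8.82
eef_pos: [0.6373, 0.0288, 0.1827]
eef_rot: [-0.247, 0.649, 0.68, 0.235]
wrist_force: [0.2, -0.4, -0.3]
opening: 0.45
grasp_force: 0.0
```

```bash
python3 - <<'E'
from h import *
go(wld([-.083,-.009,.2]),tool(40))
E
```

```text
dp [ 0.017 -0.001 -0.076] turn [-0.007  0.003  0.006] | own [-74.   -9.1 182.7] F own [-0.4 -0.1 -0.3] t 8.82 open 0.45 gf 0.0 q [-0.47  0.49  1.41  0.59  1.62 -0.6 ]
```

Call:
{"name": "arm_command", "arguments": {
  "dp": [
    [-0.003,0,0.003],
    [-0.006,0,0.007],
    [-0.008,0.0,0.009],
    [-0.008,0.0,0.009]
  ],
  "turn": [
    [0,0,0],
    [0,0,0],
    [0,0,0],
    [0,0,0]
  ],
  "jaw": [0.45,0.45,0.45,0.45]
}}

```text
time_s: 9.32
eef_pos: [0.6376, 0.0288, 0.1821]
eef_rot: [-0.247, 0.648, 0.681, 0.236]
wrist_force: [-3.6, -0.0, 9.9]
opening: 0.45
grasp_force: 5.1
```

```bash
python3 - <<'E'
from h import *
im,K,R,t=cam("wrist")
go(wld([-.083,-.009,.2]),tool(40))
c=lambda X:((proj(K,R,t,X)-[230,163])*5).round()
print("cork",c(wld([-.092,-.011,.22])),c(wld([-.092,-.011,.203])))
s=cam("scene")[0]
A_=cv2.resize(s[175:235,285:345],(400,400),interpolation=2)
B_=cv2.resize(im[163:283,250:370],(400,400),interpolation=2)
cv2.imwrite("pics/w7.png",np.hstack([A_,B_]))
E
```

```text
dp [ 0.019 -0.002 -0.078] turn [-0.005  0.002  0.009] | own [-74.1  -9.4 182.1] F own [-1.   3.8 10.4] t 9.38 open 0.451 gf 5.1 q [-0.47  0.49  1.41  0.59  1.62 -0.6 ]
cork [461. 462.] [459. 495.]
```

Contact on the plate at TCP z = 0.182, so at this opening the real fingertip sits about 36 mm behind the stated TCP. I lift clear, move 12 mm further in so the pads straddle the cork, then close.

Call:
{"name": "arm_command", "arguments": {
  "dp": [
    [0.017,0,-0.02],
    [0.017,0,-0.02],
    [0.03,0.0,-0.01],
    [0.045,0.0,0.003],
    [0.054,0.0,0.011]
  ],
  "turn": [
    [0,0,0],
    [0,0,0],
    [0,0,0],
    [0,0,0],
    [0,0,0]
  ],
  "jaw": [0.45,0.45,0.45,0.45,0.45]
}}

```text
time_s: 10.05
eef_pos: [0.6366, 0.0414, 0.1861]
eef_rot: [-0.247, 0.649, 0.68, 0.235]
wrist_force: [-0.0, -0.2, -1.0]
opening: 0.452
grasp_force: 0.0
```

```bash
python3 - <<'E'
from h import *
im,K,R,t=cam("wrist")
go(wld([-.062,-.009,.186]),tool(40))
c=lambda X:((proj(K,R,t,X)-[250,163])*3.333).round()
print("cork",c(wld([-.092,-.011,.22])),c(wld([-.092,-.011,.203])))
s=cam("scene")[0]
A_=cv2.resize(s[175:235,285:345],(400,400),interpolation=2)
B_=cv2.resize(im[163:283,250:370],(400,400),interpolation=2)
cv2.imwrite("pics/w8.png",np.hstack([A_,B_]))
E
```

```text
dp [-0.003  0.    -0.002] turn [-0.008  0.003  0.007] | own [-61.1  -8.9 186.1] F own [-0.1  0.5  0.2] t 10.1 open 0.449 gf 0.0 q [-0.45  0.48  1.42  0.6   1.62 -0.59]
cork [243. 403.] [242. 415.]
```

View pics/w8.png

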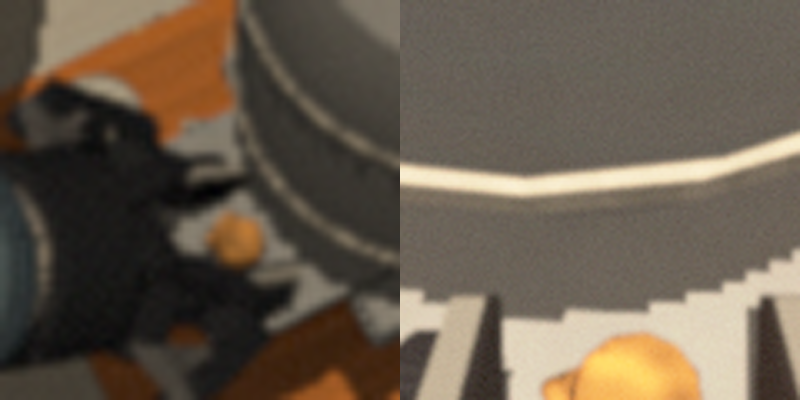

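Final view: the cork lies between the pads, with the tips past its centre (cork at (640,385), pads at (490,300) and (765,300) in the right half). Now I close.

Call:
{"name": "arm_command", "arguments": {
  "dp": [
    [0,0,0],
    [0,0,0],
    [0,0,0],
    [0,0,0],
    [0,0,0]
  ],
  "turn": [
    [0,0,0],
    [0,0,0],
    [0,0,0],
    [0,0,0],
    [0,0,0]
  ],
  "jaw": [0.35,0.25,0.15,0.1,0.1]
}}

```text
time_s: 10.78
eef_pos: [0.6371, 0.0407, 0.1867]
eef_rot: [-0.247, 0.649, 0.68, 0.236]
wrist_force: [1.1, -0.9, 2.7]
opening: 0.236
grasp_force: 58.7
```

```bash
python3 - <<'E'
from h import *
go(wld([-.062,-.009,.186]),tool(40))
E
```

```text
dp [-0.001 -0.002  0.003] turn [-0.005  0.004  0.007] | own [-62.2  -9.4 186.7] F own [-0.9 -1.   2.7] t 10.78 open 0.236 gf 58.7 q [-0.45  0.48  1.42  0.6   1.62 -0.59]
```

Call:
{"name": "arm_command", "arguments": {
  "dp": [
    [0.01,0,-0.04],
    [0.01,0,-0.15],
    [0.01,0,-0.3],
    [0.01,0,-0.5],
    [0.01,0,-0.65]
  ],
  "turn": [
    [0,0,0],
    [0,0,0],
    [0,0,0],
    [0,0,0],
    [0,0,0]
  ],
  "jaw": [0.1,0.1,0.1,0.1,0.1]
}}

```text
time_s: 11.4
eef_pos: [0.6417, -0.0629, 0.3147]
eef_rot: [-0.246, 0.649, 0.68, 0.235]
wrist_force: [-0.4, -0.3, -0.3]
opening: 0.235
grasp_force: 58.7
```

```bash
python3 - <<'E'
from h import *
S=np.load("scene0.npz");im=cv2.imread("pics/scene0.png")
print("thermo",onz(S["K"],S["R"],S["t"],(245,177),0))
go([.437,-.27,.25],tool(40));go([.437,-.27,.13],tool(40))
E
```

```text
thermo [ 0.37207641 -0.13498492  0.        ]
dp [-0.772 -0.857 -0.307] turn [-0.005  0.006  0.006] | own [-165.9   -9.5  314.7] F own [-0.3  0.4 -0.3] t 11.4 open 0.235 gf 58.7 q [-0.58  0.46  1.18  0.58  1.9  -0.55]
dp [-1.079 -0.857  0.062] turn [-0.005  0.006  0.006] | own [-165.9   -9.5  314.7] F own [-0.3  0.4 -0.3] t 11.4 open 0.235 gf 58.7 q [-0.58  0.46  1.18  0.58  1.9  -0.55]
```

Call:
{"name": "arm_command", "arguments": {
  "dp": [
    [-0.15,-0.17,-0.06],
    [-0.3,-0.34,-0.12],
    [-0.46,-0.51,-0.18],
    [-0.62,-0.68,-0.25],
    [-0.77,-0.855,-0.305]
  ],
  "turn": [
    [0,0,0],
    [0,0,0],
    [0,0,0],
    [0,0,0],
    [0,0,0]
  ],
  "jaw": [0.1,0.1,0.1,0.1,0.1]
}}

```text
time_s: 12.02
eef_pos: [0.4358, -0.2694, 0.2479]
eef_rot: [-0.247, 0.649, 0.68, 0.235]
wrist_force: [0.2, -1.2, 0.5]
opening: 0.234
grasp_force: 58.7
```

```bash
python3 - <<'E'
from h import *
im,K,R,t=cam("scene"); S=cv2.imread("pics/scene0.png")
go([.437,-.27,.13],tool(40))
T=rot(get_obs()["eef_rot"]);tip=get_obs()["eef_pos"]+T.apply([0,0,-.036]);print(tip,proj(K,R,t,tip))
h=cv2.cvtColor(im,cv2.COLOR_BGR2HSV);m=cv2.inRange(h,(8,120,120),(22,255,255));m[:, :150]=0;m[:,260:]=0;m[270:]=0
p=cv2.findNonZero(m);print(None if p is None else (len(p),p.mean(0)))
E
```

```text
dp [-0.286  0.027  0.363] turn [-0.007  0.004 -0.008] | own [-367.4  209.8  245.6] F own [-2.8  1.2 -2.1] t 12.07 open 0.236 gf 58.7 q [-1.02  0.41  1.39  0.34  1.95 -1.04]
[ 0.432236   -0.29663886  0.27318061] [174.52511866 181.56525847]
(30, array([[166.86666667, 207.66666667]]))
```

Call:
{"name": "arm_command", "arguments": {
  "dp": [
    [-0.06,0,0.08],
    [-0.13,0.01,0.16],
    [-0.2,0.02,0.25],
    [-0.26,0.03,0.32],
    [-0.28,0.03,0.35]
  ],
  "turn": [
    [0,0,0],
    [0,0,0],
    [0,0,0],
    [0,0,0],
    [0,0,0]
  ],
  "jaw": [0.1,0.1,0.1,0.1,0.1]
}}

```text
time_s: 12.7
eef_pos: [0.4445, -0.2645, 0.1346]
eef_rot: [-0.248, 0.649, 0.68, 0.235]
wrist_force: [0.3, 0.0, 0.0]
opening: 0.234
grasp_force: 58.7
```

```bash
python3 - <<'E'
from h import *
im,K,R,t=cam("wrist")
h=cv2.cvtColor(im,cv2.COLOR_BGR2HSV);m=cv2.inRange(h,(8,110,80),(25,255,255))
n,l,s,c=cv2.connectedComponentsWithStats(m);print([(s[i].tolist(),c[i].round()) for i in range(1,n) if s[i,4]>60])
hh=onz(K,R,t,(320,255),.105)
# bin rim: dark/grey ellipse - project expected rim for comparison
print([proj(K,R,t,[.4385+.07*np.cos(a),-.2945+.07*np.sin(a),.105]).round() for a in np.arange(0,6.28,1.57)])
go([.437,-.27,.13],tool(40))
cv2.imwrite("pics/w9.png",im)
E
```

```text
[([346, 0, 275, 101, 24578], array([480.,  51.])), ([297, 262, 44, 46, 1577], array([319., 284.]))]
[array([414., 299.]), array([313., 195.]), array([202., 288.]), array([300., 419.])]
dp [-0.027 -0.03  -0.001] turn [-0.009 -0.     0.005] | own [-358.7  196.2  134.2] F own [ 0.2  0.  -0.6] t 12.75 open 0.236 gf 58.7 q [-1.    0.53  1.46  0.33  1.77 -1.08]
```

The cork is held (wrist blob at (319,284), 46 px) over the bin centre. I drop it.

Call:
{"name": "arm_command", "arguments": {
  "dp": [
    [0,0,0],
    [0,0,0],
    [0,0,0],
    [0,0,0],
    [0,0,0]
  ],
  "turn": [
    [0,0,0],
    [0,0,0],
    [0,0,0],
    [0,0,0],
    [0,0,0]
  ],
  "jaw": [0.3,0.4,0.5,0.5,0.5]
}}

```text
time_s: 13.38
eef_pos: [0.4448, -0.2651, 0.1359]
eef_rot: [-0.247, 0.649, 0.68, 0.235]
wrist_force: [-0.3, -0.2, -1.0]
opening: 0.497
grasp_force: 0.0
```

Call:
{"name": "arm_command", "arguments": {
  "dp": [
    [0.06,0,-0.08],
    [0.13,0,-0.18],
    [0.22,0,-0.28],
    [0.29,0,-0.36],
    [0.29,0,-0.36]
  ],
  "turn": [
    [0,0,0],
    [0,0,0],
    [0,0,0],
    [0,0,0],
    [0,0,0]
  ],
  "jaw": [0.5,0.5,0.5,0.5,0.5]
}}

```text
time_s: 14.0
eef_pos: [0.4456, -0.268, 0.2533]
eef_rot: [-0.245, 0.649, 0.681, 0.235]
wrist_force: [-0.3, 0.1, -0.3]
opening: 0.5
grasp_force: 0.0
```

```bash
python3 - <<'E'
from h import *
for n in("scene","side","wrist"):
    im,K,R,t=cam(n)
    h=cv2.cvtColor(im,cv2.COLOR_BGR2HSV);m=cv2.inRange(h,(8,110,50),(25,255,255))
    k,l,s,c=cv2.connectedComponentsWithStats(m)
    u=proj(K,R,t,[.4385,-.2945,.01]); print(n,u.round(),[(s[i].tolist(),(onz(K,R,t,c[i],.015)).round(3)) for i in range(1,k) if s[i,4]>10 and s[i,4]<3000 and np.hypot(*(c[i]-u))<80])
go(wld([-.19,-.001,.28]),tool(40))
E
```

```text
scene [205. 213.] [([202, 212, 8, 8, 44], array([ 0.448, -0.293,  0.015])), ([147, 225, 11, 30, 194], array([ 0.453, -0.468,  0.015]))]
side [337. 122.] [([311, 80, 25, 6, 111], array([ 0.454, -0.466,  0.015])), ([333, 120, 6, 5, 23], array([ 0.446, -0.295,  0.015]))]
wrist [313. 306.] [([312, 297, 19, 19, 255], array([ 0.45 , -0.294,  0.015]))]
dp [0.599 0.791 0.345] turn [-0.008  0.001  0.005] | own [-361.1  196.   250.2] F own [-0.3 -0.3 -0.1] t 14.15 open 0.5 gf 0.0 q [-1.    0.41  1.37  0.35  1.96 -1.02]
```

The cork lies in the steel bin; all three cameras agree on about (0.448,-0.294). Next is the carrier grip.

Call:
{"name": "arm_command", "arguments": {
  "dp": [
    [0.11,0.16,0.06],
    [0.23,0.32,0.13],
    [0.35,0.48,0.2],
    [0.47,0.64,0.27],
    [0.6,0.79,0.34]
  ],
  "turn": [
    [0,0,0],
    [0,0,0],
    [0,0,0],
    [0,0,0],
    [0,0,0]
  ],
  "jaw": [0.5,0.5,0.5,0.5,0.5]
}}

```text
time_s: 14.78
eef_pos: [0.6348, -0.0869, 0.2804]
eef_rot: [-0.248, 0.649, 0.679, 0.235]
wrist_force: [-0.2, -0.9, 0.5]
opening: 0.498
grasp_force: 0.0
```

```bash
python3 - <<'E'
from h import *
im,K,R,t=cam("wrist")
h=cv2.cvtColor(im,cv2.COLOR_BGR2HSV)
go(wld([-.183,-.0006,.24]),tool(40)); go(wld([-.119,-.0006,.163]),tool(40))
# plate front edge & grip: value profiles
u,v=proj(K,R,t,wld([-.1445,-.0006,.206])).astype(int); print("grip px",u,v)
print("row",h[v,u-24:u+25,2].tolist())
for x,y in((-110,-30),(-110,30)):
  a=proj(K,R,t,wld([x/1000,y/1000,.203])).astype(int); print(a,h[a[1]-5:a[1]+25,a[0],1].tolist())
print("px plate front -118.7",proj(K,R,t,wld([-.1187,0.03,.203])))
E
```

```text
dp [-0.105 -0.018  0.132] turn [-0.01  -0.003  0.014] | own [-184.2   -5.   282.1] F own [3.9 0.1 2.3] t 14.82 open 0.499 gf 0.0 q [-0.61  0.5   1.2   0.56  1.87 -0.61]
dp [-0.107 -0.016  0.532] turn [-0.01  -0.003  0.014] | own [-184.2   -5.   282.1] F own [3.9 0.1 2.3] t 14.82 open 0.499 gf 0.0 q [-0.61  0.5   1.2   0.56  1.87 -0.61]
grip px 317 209
row [105, 105, 106, 107, 104, 104, 101, 102, 107, 106, 112, 111, 114, 112, 108, 102, 94, 89, 77, 67, 69, 67, 67, 68, 70, 74, 69, 73, 66, 71, 68, 69, 68, 69, 79, 88, 97, 98, 100, 103, 106, 102, 105, 107, 109, 108, 107, 110, 113]
[350 175] [47, 45, 47, 52, 44, 46, 50, 47, 48, 51, 50, 55, 55, 77, 96, 124, 147, 165, 176, 196, 190, 194, 188, 190, 186, 197, 190, 197, 195, 189]
[284 175] [51, 51, 55, 52, 51, 51, 49, 50, 43, 47, 46, 49, 59, 71, 97, 125, 141, 158, 168, 176, 171, 183, 181, 187, 189, 190, 194, 187, 188, 187]
px plate front -118.7 [284.55216419 183.85356403]
```

Call:
{"name": "arm_command", "arguments": {
  "dp": [
    [-0.05,0,0.08],
    [-0.107,-0.01,0.18],
    [-0.107,-0.012,0.28],
    [-0.107,-0.012,0.36],
    [-0.107,-0.012,0.4]
  ],
  "turn": [
    [0,0,0],
    [0,0,0],
    [0,0,0],
    [0,0,0],
    [0,0,0]
  ],
  "jaw": [0.5,0.5,0.5,0.5,0.5]
}}

```text
time_s: 15.45
eef_pos: [0.628, -0.0444, 0.1863]
eef_rot: [-0.248, 0.649, 0.68, 0.235]
wrist_force: [-0.8, -0.4, -0.3]
opening: 0.502
grasp_force: 0.0
```

```bash
python3 - <<'E'
from h import *
go(wld([-.119,-.0015,.163]),tool(40))
E
```

```text
dp [0.025 0.02  0.143] turn [-0.01   0.001  0.003] | own [-146.8    3.3  186.3] F own [-0.4  0.8 -0.3] t 15.45 open 0.502 gf 0.0 q [-0.57  0.52  1.35  0.55  1.7  -0.67]
```

Call:
{"name": "arm_command", "arguments": {
  "dp": [
    [0.025,0.02,0.02],
    [0.025,0.02,0.06],
    [0.025,0.02,0.1],
    [0.025,0.02,0.14],
    [0.025,0.02,0.143]
  ],
  "turn": [
    [0,0,0],
    [0,0,0],
    [0,0,0],
    [0,0,0],
    [0,0,0]
  ],
  "jaw": [0.5,0.5,0.5,0.5,0.5]
}}

```text
time_s: 16.08
eef_pos: [0.6322, -0.0163, 0.1641]
eef_rot: [-0.248, 0.649, 0.68, 0.235]
wrist_force: [-0.3, -0.5, -0.4]
opening: 0.5
grasp_force: 0.0
```

```bash
python3 - <<'E'
from h import *
im,K,R,t=cam("wrist")
h=cv2.cvtColor(im,cv2.COLOR_BGR2HSV)
go(wld([-.119,-.0015,.163]),tool(40))
u,v=proj(K,R,t,wld([-.1445,-.0015,.206])).astype(int); print("grip px",u,v)
for r in (v-12,v-6,v): print(r,u-50,h[r,u-50:u+50:2,2].tolist())
E
```

```text
dp [-0.003 -0.003  0.005] turn [-0.008  0.003  0.006] | own [-119.2   -2.3  164.4] F own [-0.3  0.  -0. ] t 16.12 open 0.499 gf 0.0 q [-0.53  0.53  1.39  0.57  1.64 -0.66]
grip px 317 270
258 267 [173, 128, 63, 50, 71, 106, 107, 104, 105, 100, 100, 103, 107, 108, 108, 62, 58, 60, 59, 60, 63, 67, 70, 66, 68, 66, 68, 66, 69, 65, 62, 56, 97, 104, 101, 103, 107, 109, 106, 110, 107, 114, 167, 227, 217, 218, 224, 186, 68, 61]
264 267 [133, 60, 58, 53, 89, 201, 217, 211, 209, 206, 204, 208, 215, 222, 206, 102, 54, 51, 67, 64, 69, 67, 61, 63, 63, 68, 64, 65, 60, 68, 64, 69, 192, 214, 199, 202, 198, 199, 197, 208, 225, 227, 228, 225, 216, 216, 223, 160, 58, 56]
270 267 [63, 52, 48, 50, 80, 198, 217, 210, 214, 209, 203, 209, 217, 224, 211, 89, 56, 60, 61, 63, 67, 69, 65, 67, 61, 62, 67, 66, 68, 68, 64, 70, 193, 215, 206, 216, 218, 215, 216, 220, 226, 226, 229, 228, 219, 219, 223, 143, 53, 58]
```

Call:
{"name": "arm_command", "arguments": {
  "dp": [
    [0,-0.008,0],
    [0,-0.008,0],
    [0,-0.008,0],
    [0,-0.008,0],
    [0,-0.008,0]
  ],
  "turn": [
    [0,0,0],
    [0,0,0],
    [0,0,0],
    [0,0,0],
    [0,0,0]
  ],
  "jaw": [0.4,0.3,0.2,0.1,0.1]
}}

```text
time_s: 16.75
eef_pos: [0.6301, -0.0174, 0.1653]
eef_rot: [-0.248, 0.649, 0.68, 0.235]
wrist_force: [-4.7, -1.9, 3.8]
opening: 0.173
grasp_force: 60.4
```

Call:
{"name": "arm_command", "arguments": {
  "dp": [
    [0,0,0],
    [0,0,0]
  ],
  "turn": [
    [0,0,0],
    [0,0,0]
  ],
  "jaw": [0.05,0.05]
}}

```text
time_s: 17.0
eef_pos: [0.6301, -0.0174, 0.1652]
eef_rot: [-0.248, 0.649, 0.68, 0.235]
wrist_force: [-4.4, -1.0, 2.9]
opening: 0.17
grasp_force: 60.3
```

```bash
python3 - <<'E'
from h import *
go(wld([-.0685,-.0015,.163]),tool(40)); print(get_obs()["torque"])
E
```

```text
dp [0.152 0.008 0.139] turn [-0.009  0.003  0.005] | own [-1.199e+02  1.000e-01  1.652e+02] F own [-0.8  4.5  2.9] t 17.0 open 0.17 gf 60.3 q [-0.53  0.53  1.39  0.57  1.64 -0.66]
[-0.12594152  0.6180472   0.39369515]
```

Call:
{"name": "arm_command", "arguments": {
  "dp": [
    [0.018,-0.004,0.014],
    [0.036,-0.004,0.03],
    [0.055,-0.004,0.045],
    [0.074,-0.004,0.06],
    [0.094,-0.004,0.075]
  ],
  "turn": [
    [0,0,0],
    [0,0,0],
    [0,0,0],
    [0,0,0],
    [0,0,0]
  ],
  "jaw": [0.05,0.05,0.05,0.05,0.05]
}}

```text
time_s: 17.62
eef_pos: [0.6286, 0.0132, 0.1653]
eef_rot: [-0.247, 0.649, 0.68, 0.235]
wrist_force: [1.2, -1.6, -1.4]
opening: 0.17
grasp_force: 60.0
```

```bash
python3 - <<'E'
from h import *
go(wld([-.0685,-.0005,.166]),tool(40)); print(get_obs()["torque"])
E
```

```text
dp [0.065 0.004 0.051] turn [-0.005  0.005  0.006] | own [-89.3   0.3 165.3] F own [-1.7 -1.1 -1.4] t 17.62 open 0.17 gf 60.0 q [-0.5   0.5   1.43  0.58  1.61 -0.64]
[-0.68242074 -0.18597399 -0.26668992]
```

Call:
{"name": "arm_command", "arguments": {
  "dp": [
    [0.01,0,0.008],
    [0.02,0,0.017],
    [0.03,0,0.026],
    [0.04,0,0.034],
    [0.049,0,0.041]
  ],
  "turn": [
    [0,0,0],
    [0,0,0],
    [0,0,0],
    [0,0,0],
    [0,0,0]
  ],
  "jaw": [0.05,0.05,0.05,0.05,0.05]
}}

```text
time_s: 18.25
eef_pos: [0.6281, 0.0273, 0.1654]
eef_rot: [-0.246, 0.65, 0.68, 0.235]
wrist_force: [1.4, -0.5, -3.4]
opening: 0.17
grasp_force: 59.6
```

```bash
python3 - <<'E'
from h import *
go(wld([-.0685,-.0,.166]),tool(40))
E
```

```text
dp [0.022 0.001 0.015] turn [-0.004  0.008  0.005] | own [-75.1   0.2 165.4] F own [-0.6 -1.4 -3.4] t 18.25 open 0.17 gf 59.6 q [-0.48  0.49  1.44  0.59  1.59 -0.63]
```

Call:
{"name": "arm_command", "arguments": {
  "dp": [
    [0.005,0,0.005],
    [0.01,0,0.01],
    [0.014,0,0.014],
    [0.019,0,0.018],
    [0.023,0,0.022]
  ],
  "turn": [
    [0,0,0],
    [0,0,0],
    [0,0,0],
    [0,0,0],
    [0,0,0]
  ],
  "jaw": [0.05,0.05,0.05,0.05,0.05]
}}

```text
time_s: 18.88
eef_pos: [0.6278, 0.0333, 0.1651]
eef_rot: [-0.245, 0.65, 0.68, 0.234]
wrist_force: [-0.1, -18.6, 3.8]
opening: 0.172
grasp_force: 61.8
```

```bash
python3 - <<'E'
from h import *
go(wld([-.0685,-.0,.166]),tool(40))
E
```

```text
dp [ 0.004  0.001 -0.001] turn [-0.003  0.014  0.005] | own [-69.1   0.2 165.1] F own [-18.6   0.9   3.8] t 18.88 open 0.172 gf 61.8 q [-0.47  0.49  1.45  0.59  1.59 -0.62]
```

Call:
{"name": "arm_command", "arguments": {
  "dp": [
    [0.003,0,0.002],
    [0.006,0,0.005],
    [0.006,0,0.005]
  ],
  "turn": [
    [0,0,0],
    [0,0,0],
    [0,0,0]
  ],
  "jaw": [0.05,0.05,0.05]
}}

```text
time_s: 19.25
eef_pos: [0.6279, 0.0333, 0.1651]
eef_rot: [-0.244, 0.651, 0.68, 0.233]
wrist_force: [-0.6, -20.8, 2.4]
opening: 0.175
grasp_force: 62.1
```

```bash
python3 - <<'E'
from h import *
go(wld([-.0685,-.0,.166]),tool(40))
E
```

```text
dp [ 0.004  0.001 -0.001] turn [-0.001  0.019  0.003] | own [-6.920e+01  1.000e-01  1.651e+02] F own [-20.8   1.5   2.4] t 19.25 open 0.175 gf 62.1 q [-0.47  0.49  1.45  0.59  1.58 -0.62]
```

Hard stop at own x = -69.2: about 21 N and no further motion. Next I ease back into the pull in small steps.

Call:
{"name": "arm_command", "arguments": {
  "dp": [
    [-0.003,0,-0.0025],
    [-0.006,0,-0.005],
    [-0.01,0,-0.008],
    [-0.013,0,-0.011],
    [-0.015,0,-0.0125]
  ],
  "turn": [
    [0,0,0],
    [0,0,0],
    [0,0,0],
    [0,0,0],
    [0,0,0]
  ],
  "jaw": [0.05,0.05,0.05,0.05,0.05]
}}

```text
time_s: 19.88
eef_pos: [0.6277, 0.0333, 0.1653]
eef_rot: [-0.247, 0.649, 0.68, 0.235]
wrist_force: [3.1, -3.6, 0.9]
opening: 0.169
grasp_force: 60.3
```

```bash
python3 - <<'E'
from h import *
go(wld([-.0685,-.0,.166]),tool(40))
E
```

```text
dp [ 0.004  0.001 -0.   ] turn [-0.005  0.005  0.006] | own [-69.1   0.4 165.3] F own [-3.7 -3.   0.9] t 19.88 open 0.169 gf 60.3 q [-0.47  0.49  1.45  0.59  1.59 -0.62]
```

Call:
{"name": "arm_command", "arguments": {
  "dp": [
    [-0.002,0,-0.0015],
    [-0.004,0,-0.003],
    [-0.006,0,-0.005],
    [-0.008,0,-0.0065],
    [-0.009,0,-0.0075]
  ],
  "turn": [
    [0,0,0],
    [0,0,0],
    [0,0,0],
    [0,0,0],
    [0,0,0]
  ],
  "jaw": [0.05,0.05,0.05,0.05,0.05]
}}

```text
time_s: 20.5
eef_pos: [0.6276, 0.0327, 0.1653]
eef_rot: [-0.248, 0.648, 0.68, 0.236]
wrist_force: [5.1, 6.4, 0.8]
opening: 0.169
grasp_force: 59.6
```

```bash
python3 - <<'E'
from h import *
go(wld([-.0685,-.0,.166]),tool(40))
E
```

```text
dp [0.006 0.002 0.001] turn [-0.007 -0.001  0.008] | own [-69.8   0.5 165.3] F own [ 6.2 -5.3  0.8] t 20.5 open 0.169 gf 59.6 q [-0.47  0.49  1.45  0.59  1.59 -0.63]
```

Call:
{"name": "arm_command", "arguments": {
  "dp": [
    [-0.001,0.001,-0.001],
    [-0.002,0.002,-0.002],
    [-0.003,0.004,-0.003],
    [-0.0045,0.004,-0.004],
    [-0.0045,0.004,-0.004]
  ],
  "turn": [
    [0,0,0],
    [0,0,0],
    [0,0,0],
    [0,0,0],
    [0,0,0]
  ],
  "jaw": [0.05,0.05,0.05,0.05,0.05]
}}

```text
time_s: 21.12
eef_pos: [0.6275, 0.0325, 0.1654]
eef_rot: [-0.25, 0.648, 0.68, 0.236]
wrist_force: [2.8, 9.4, 0.5]
opening: 0.169
grasp_force: 59.4
```

```bash
python3 - <<'E'
from h import *
go(wld([-.0685,-.0,.166]),tool(40))
E
```

```text
dp [0.006 0.002 0.002] turn [-0.013 -0.006  0.008] | own [-69.9   0.5 165.4] F own [ 9.3 -3.2  0.5] t 21.12 open 0.169 gf 59.4 q [-0.47  0.5   1.44  0.59  1.6  -0.63]
```

Call:
{"name": "arm_command", "arguments": {
  "dp": [
    [-0.0012,0,-0.001],
    [-0.0025,0,-0.002],
    [-0.0025,0,-0.002],
    [-0.0025,0,-0.002],
    [-0.0025,0,-0.002]
  ],
  "turn": [
    [0,0,0],
    [0,0,0],
    [0,0,0],
    [0,0,0],
    [0,0,0]
  ],
  "jaw": [0.05,0.05,0.05,0.05,0.05]
}}

```text
time_s: 21.75
eef_pos: [0.6275, 0.0324, 0.1654]
eef_rot: [-0.25, 0.647, 0.68, 0.236]
wrist_force: [2.9, 12.4, 0.6]
opening: 0.171
grasp_force: 59.2
```

Call:
{"name": "arm_command", "arguments": {
  "dp": [
    [0,0,0],
    [0,0,0],
    [0,0,0],
    [0,0,0],
    [0,0,0]
  ],
  "turn": [
    [0,0,0],
    [0,0,0],
    [0,0,0],
    [0,0,0],
    [0,0,0]
  ],
  "jaw": [0.05,0.05,0.05,0.05,0.05]
}}

```text
time_s: 22.38
eef_pos: [0.6275, 0.0324, 0.1654]
eef_rot: [-0.25, 0.647, 0.68, 0.236]
wrist_force: [3.0, 13.4, 1.2]
opening: 0.171
grasp_force: 59.2
```

Call:
{"name": "arm_command", "arguments": {
  "dp": [
    [0,0,0],
    [0,0,0],
    [0,0,0],
    [0,0,0],
    [0,0,0]
  ],
  "turn": [
    [0,0,0],
    [0,0,0],
    [0,0,0],
    [0,0,0],
    [0,0,0]
  ],
  "jaw": [0.05,0.05,0.05,0.05,0.05]
}}

```text
time_s: 23.0
eef_pos: [0.6275, 0.0324, 0.1654]
eef_rot: [-0.25, 0.647, 0.68, 0.236]
wrist_force: [1.2, 11.9, 1.6]
opening: 0.173
grasp_force: 59.2
```

```bash
python3 - <<'E'
from h import *
go(wld([-.0685,-.0,.166]),tool(40))
E
```

```text
dp [0.006 0.002 0.002] turn [-0.013 -0.007  0.009] | own [-70.    0.6 165.4] F own [11.8 -1.7  1.6] t 23.0 open 0.173 gf 59.2 q [-0.47  0.5   1.44  0.59  1.6  -0.63]
```

Held at about 12 N for over 1.2 s, with only the play taken up. I push it back home, then let go.

Call:
{"name": "arm_command", "arguments": {
  "dp": [
    [0.005,0,0.004],
    [0.01,0,0.008],
    [0.015,0,0.0125],
    [0.021,0,0.0175],
    [0.021,0,0.0175]
  ],
  "turn": [
    [0,0,0],
    [0,0,0],
    [0,0,0],
    [0,0,0],
    [0,0,0]
  ],
  "jaw": [0.05,0.05,0.05,0.05,0.05]
}}

```text
time_s: 23.62
eef_pos: [0.6278, 0.0333, 0.1651]
eef_rot: [-0.246, 0.649, 0.68, 0.234]
wrist_force: [-4.0, -7.3, 5.2]
opening: 0.17
grasp_force: 61.2
```

```bash
python3 - <<'E'
from h import *
go(wld([-.0685,-.0,.166]),tool(40))
E
```

```text
dp [ 0.004  0.001 -0.001] turn [-0.007  0.009  0.004] | own [-69.1   0.2 165.1] F own [-7.1  4.3  5.2] t 23.62 open 0.17 gf 61.2 q [-0.47  0.49  1.45  0.59  1.59 -0.62]
```

Call:
{"name": "arm_command", "arguments": {
  "dp": [
    [-0.003,-0.003,-0.003],
    [-0.003,-0.003,-0.003],
    [-0.003,-0.003,-0.003],
    [-0.003,-0.003,-0.003],
    [-0.003,-0.003,-0.003]
  ],
  "turn": [
    [0,0,0],
    [0,0,0],
    [0,0,0],
    [0,0,0],
    [0,0,0]
  ],
  "jaw": [0.05,0.05,0.25,0.45,0.45]
}}

```text
time_s: 24.25
eef_pos: [0.6273, 0.0348, 0.1647]
eef_rot: [-0.247, 0.649, 0.68, 0.235]
wrist_force: [0.3, 0.3, 0.4]
opening: 0.451
grasp_force: 0.0
```

Call:
{"name": "arm_command", "arguments": {
  "dp": [
    [0,0,-0.05],
    [0,0,-0.15],
    [0,0,-0.3],
    [0,0,-0.45],
    [0,0,-0.5]
  ],
  "turn": [
    [0,0,0],
    [0,0,0],
    [0,0,0],
    [0,0,0],
    [0,0,0]
  ],
  "jaw": [0.45,0.45,0.45,0.45,0.45]
}}

```text
time_s: 24.88
eef_pos: [0.6325, -0.0479, 0.2635]
eef_rot: [-0.245, 0.649, 0.68, 0.236]
wrist_force: [0.4, -0.9, -0.9]
opening: 0.45
grasp_force: 0.0
```

```bash
python3 - <<'E'
from h import *
im,K,R,t=cam("wrist"); cv2.imwrite("pics/w10.png",im)
h=cv2.cvtColor(im,cv2.COLOR_BGR2HSV)
go(wld([-.0685,-.0,.166]),tool(40))
for y in(-30,30):  # plate front edge: saturation jump along own x
    xs=np.arange(-90,-50,1); P=[proj(K,R,t,wld([x/1000,y/1000,.203])).round().astype(int) for x in xs]
    print(y,[(int(x),int(h[p[1],p[0],1])) for x,p in zip(xs,P)][::2])
S=cv2.imread("pics/scene0.png"); n=camera("scene")
d=cv2.absdiff(S,n).max(2); k,l,s,c=cv2.connectedComponentsWithStats((d>60).astype(np.uint8)); print([(s[i].tolist()) for i in range(1,k) if s[i,4]>15])
E
```

```text
dp [ 0.003 -0.004  0.51 ] turn [0.001 0.008 0.008] | own [-150.7   -0.9  263.5] F own [0.1 0.  1.1] t 24.93 open 0.445 gf 0.0 q [-0.57  0.46  1.28  0.57  1.8  -0.6 ]
-30 [(-90, 176), (-88, 204), (-86, 184), (-84, 173), (-82, 192), (-80, 193), (-78, 176), (-76, 126), (-74, 75), (-72, 82), (-70, 78), (-68, 59), (-66, 58), (-64, 60), (-62, 62), (-60, 48), (-58, 48), (-56, 49), (-54, 55), (-52, 52)]
30 [(-90, 186), (-88, 203), (-86, 189), (-84, 175), (-82, 189), (-80, 184), (-78, 186), (-76, 111), (-74, 52), (-72, 54), (-70, 66), (-68, 54), (-66, 54), (-64, 44), (-62, 46), (-60, 51), (-58, 50), (-56, 50), (-54, 50), (-52, 48)]
[[129, 0, 197, 275, 19412], [177, 0, 20, 11, 156], [243, 0, 5, 8, 24], [249, 0, 13, 5, 33], [270, 0, 57, 37, 1064], [397, 0, 56, 28, 897], [182, 8, 15, 18, 146], [196, 13, 11, 5, 24], [193, 21, 28, 36, 560], [253, 34, 171, 49, 3671], [265, 79, 5, 5, 17], [244, 90, 10, 5, 28], [172, 191, 7, 23, 70], [295, 199, 39, 39, 637], [177, 208, 8, 12, 34], [219, 258, 10, 10, 28], [230, 258, 12, 13, 47]]
```

The plate edge reads oddly, possibly because the arm was still settling. I re-measure against fixed stage features.

```bash
python3 - <<'E'
from h import *
for _ in range(3): camera("scene")
im,K,R,t=cam("wrist"); cv2.imwrite("pics/w11.png",im); np.savez("w11.npz",K=K,R=R,t=t)
h=cv2.cvtColor(im,cv2.COLOR_BGR2HSV).astype(float)
go(wld([-.0685,-.0,.166]),tool(40))
def edge(y,z,x0,x1,ch=1):
    xs=np.arange(x0,x1,.25); P=np.array([proj(K,R,t,wld([x/1000,y/1000,z])) for x in xs],np.float32)
    v=cv2.remap(h[:,:,ch].astype(np.float32),P[:,0].copy(),P[:,1].copy(),1).ravel()
    return v
for y,z,a,b in((-30,.203,-90,-60),(30,.203,-90,-60),(-25,.203,-90,-60),(-60,.197,-80,-50),(60,.197,-80,-50)):
    v=edge(y,z,a,b); m=(v.max()+v.min())/2; print(y,z,"cross",a+.25*np.argmax(v<m),v[::8].round().tolist())
v=edge(120,.022,-170,-130); print("board front",v[::8].round().tolist()); v=edge(-120,.022,-170,-130); print(v[::8].round().tolist())
# grip along centre line, value channel
v=edge(-.5,.206,-130,-60,2); print("grip V",v[::8].round().tolist())
E
```

```text
dp [0.    0.005 0.489] turn [-0.011  0.001  0.005] | own [-147.1    0.6  259.7] F own [-0.  -0.3 -1.1] t 25.18 open 0.45 gf 0.0 q [-0.57  0.46  1.29  0.57  1.8  -0.6 ]
-30 0.203 cross -75.25 [183.0, 186.0, 186.0, 183.0, 181.0, 184.0, 183.0, 137.0, 86.0, 78.0, 75.0, 61.0, 45.0, 54.0, 50.0]
30 0.203 cross -76.25 [170.0, 179.0, 182.0, 180.0, 176.0, 182.0, 170.0, 104.0, 56.0, 55.0, 78.0, 62.0, 54.0, 53.0, 46.0]
-25 0.203 cross -76.25 [181.0, 182.0, 181.0, 182.0, 181.0, 168.0, 172.0, 95.0, 51.0, 58.0, 72.0, 65.0, 57.0, 50.0, 46.0]
-60 0.197 cross -64.0 [193.0, 190.0, 191.0, 188.0, 190.0, 192.0, 193.0, 184.0, 113.0, 58.0, 48.0, 50.0, 60.0, 57.0, 49.0]
60 0.197 cross -64.5 [177.0, 192.0, 196.0, 192.0, 191.0, 190.0, 189.0, 183.0, 90.0, 58.0, 48.0, 54.0, 51.0, 47.0, 49.0]
board front [56.0, 57.0, 56.0, 56.0, 57.0, 56.0, 56.0, 56.0, 57.0, 77.0, 150.0, 192.0, 190.0, 189.0, 187.0, 187.0, 196.0, 189.0, 186.0, 189.0]
[56.0, 56.0, 56.0, 57.0, 57.0, 56.0, 55.0, 55.0, 57.0, 76.0, 139.0, 184.0, 189.0, 186.0, 190.0, 189.0, 192.0, 186.0, 189.0, 186.0]
grip V [223.0, 220.0, 222.0, 223.0, 195.0, 121.0, 114.0, 114.0, 112.0, 65.0, 54.0, 63.0, 68.0, 66.0, 65.0, 66.0, 65.0, 64.0, 64.0, 63.0, 62.0, 61.0, 61.0, 61.0, 57.0, 57.0, 63.0, 91.0, 92.0, 93.0, 92.0, 92.0, 93.0, 92.0, 92.0]
```

The grip's back edge reads -77 against -76 at home, and it has travelled about 51.6 mm. With the hard stop and the 0.6 mm of play, that says it is fully home. One last check that the bystanders haven't moved, then hand in.

```bash
python3 - <<'E'
from h import *
S=cv2.imread("pics/side0.png"); n=camera("side")
d=cv2.absdiff(S,n).max(2)
for nm,(x,y,w,h) in dict(spare=(248,98,55,52),thermo=(355,138,28,32),can=(366,182,18,20),focuser=(383,258,36,36),brush=(280,75,60,18),hood=(334,222,22,22),bin=(318,90,45,50)).items():
    print(nm,int((d[y:y+h,x:x+w]>50).sum()))
a=cv2.cvtColor(n,cv2.COLOR_BGR2HSV); m=cv2.inRange(a,(8,110,50),(25,255,255)); print("cork px in bin",int((m[100:135,322:358]>0).sum()))
print(hand_in())
E
```

```text
spare 1379
thermo 340
can 126
focuser 0
brush 181
hood 0
bin 43
cork px in bin 24
the job is handed in; nothing more can be done
None
```

The cork is in the steel bin, and the carrier was pushed to its hard stop, held on its catch against a pull of about 12 N for over a second, pushed home again and released. I handed the job in without following up the last check, where the side-camera difference flagged changed pixels at the spare carrier, thermometer holder, film can and brush. I took these for arm and shadow and did not confirm that nothing there had moved.

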